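# Rock the stuck cleaning ball out of the flask's neck

## Task

The small coppered cleaning ball is stuck in the narrow neck of the tall glass flask. Rock the flask side to side, along its wide direction, until the ball drops into the belly, then stand the flask upright on the chopping board again and let go. Never lay it over, and leave the short flask alone.

Things in the scene. Friction and masses are not known exactly. Their poses are not given: they have to be found in the camera images.
- tall_flask: Loose clear-glass flask, flat rectangular section, 195 mm tall, 0.24 kg, on the board. Origin: centre of its underside; z up, x along its wide direction (starts within 0.45 rad of world +y), y through its flat faces. Belly 78 (x) by 50 (y) mm up to z = 100, shoulder to 118, neck 42 by 26 mm to 189, lip 45 by 29 mm on top. To swing it clear of the other things lift it about 0.11 m.
- neck (a point): Point on the tall flask's axis, 160 mm above its underside, axes as the flask's: the place to grip the neck, across its 26 mm flat faces (along y). The bore is 36 (x) by 20 (y) mm with two glass ledges: upper from the -x wall (tip at flask z = 165 mm), lower from the +x wall (tip at 133). Each reaches 15 mm in and slopes 14 degrees down to its wall, so an upright flask keeps the ball.
- ball: Loose coppered steel ball, 16 mm across, 17 g, origin at its centre; starts on the upper ledge (flask x = -10, z = 172 mm). Tip the flask's top about 30 degrees towards its +x, wait 0.5 s: it rolls to the lower ledge; then as much towards -x, wait: it falls into the belly, where its centre lies 13 mm above the flask's underside. Repeat a rock that did not take.
- board: Fixed wooden chopping board, 250 mm (x) by 360 mm (y), 22 mm thick; origin at the centre of its underside. Both flasks stand on it; a fork lies along its front edge and a lemon (78 mm long, 56 mm high) at its back edge.
- short_flask: Bystander: a loose empty flask of the same glass and section but only 120 mm tall, standing on the board about 0.2 m to the left or right of the tall one. Origin: centre of its underside. Leave it alone.
There are look-alikes about, which are no part of the job. What is shaped like the tall_flask but red or yellow is not meant.

How it is judged:
At the end, for the whole second after the job is handed in: The ball lies in the belly of the tall flask (less than 50 mm above its underside); the flask stands upright (within 7 degrees) and at rest on the chopping board, its centre within the board's outline; the short flask is within 30 mm of where it stood (z of ball in the frame of tall_flask between 0 and 0.05 m and horizontal distance between ball and tall_flask below 0.045 m and angle between tall_flask's own z axis and vertical below 0.12 rad and x of tall_flask in the frame of board between -0.125 and 0.125 m and y of tall_flask in the frame of board between -0.18 and 0.18 m and z of tall_flask in the frame of board between 0.012 and 0.032 m and linear speed of tall_flask below 0.03 m/s and distance of short_flask from where it was at the start of the episode below 0.03 m); the robot touches nothing.
It fails at once if the tall flask is tipped more than 60 degrees (angle between tall_flask's own z axis and vertical above 1.05 rad).
It fails at once if the short flask is moved more than 30 mm (distance of short_flask from where it was at the start of the episode above 0.03 m).
It also fails if it takes over 48 s, if anything falls off the work surface, if the arm or the gripper's body presses on something with over 40 N, if the wrist force passes 120 N, or if a joint passes its speed limit or range.

## Robot

A 6-joint arm with a two-finger parallel gripper is mounted at the origin on a cart in front of the work surface, level with it; the furniture and walls round the work are solid. World frame = base frame: x ahead of the robot, y to its left, z up, the work surface at z = 0. Lengths are in m, angles in rad, forces in N, time in s.
With the tool pointing down it reaches from about 0.375 to 0.9 m from the base axis. Payload 3.1 kg.
Tool frame: the origin (TCP) lies between the finger pads; the fingertips stand 19 mm ahead of it and the grasp point (between the pads) is the TCP; z points along the fingers, y is the line along which they close (so a half turn about z gives the same grasp; the last joint's range is limited). The gripper opens to 85 mm and grips with 20 to 120 N. Pads are 22 mm wide; open, the fingers measure 114 mm over their backs; the gripper's body (76 mm by 85 mm) begins 54 mm behind the grasp point. The pads swing forward as they close: fully open they stand 13 mm farther back than shut.
Start: joints at [-1.429, 0.527, 1.433, -0, 1.181, -0.178], TCP at [0.197, -0.593, 0.211] pointing down, gripper open.
Joint ranges: [-3.08, 3.08], [-0.75, 2.2], [0.22, 2.44], [-1.43, 4.57], [0, 2.65], [-2.85, 2.85]. Speed limits (rad/s): [2.79, 2.79, 3.14, 3.14, 3.14, 3.14].

## Interface

Orientations are given as a unit quaternion [x, y, z, w].
In Python, from bench import ctrl gives the robot as it stands.
- The arm moves only by the shell command python3 -m jog 'ROWS'. ROWS is JSON, a list that holds one entry, the list of rows, each a list of 5 numbers: the finger opening in m, from 0 to 0.0854, then the shift along the world's x, y, z in m, then the turn about the world's z in degrees. In form: [[[gripper, tx, ty, tz, spin], ...]]. A call has 1 to 10 rows; each row shifts and turns the commanded pose from where the row before left it; what a row does not reach is not made up. A row lasts 1/8 s, in which the tool goes at most 62.5 mm and 10.7 degrees, less where a joint would pass 70% of its speed; a pose out of reach is approached as far as the arm can. A call is refused whole if a number of a shift passes 0.0625 or a number of a turn 10.7, either way. A call with a gripper value outside its range is refused whole. The fingers move at their own pace and stop on an object; the grip force is fixed at half the most. Time passes only in rows, so rows that do not move let the fingers close. It gives the time, the measured TCP pose, the force, the opening and the grip force at its end, in the units of the state.
- ctrl.state(): the state, without advancing time (a new reading comes with each control period).
- ctrl.read_camera(name): name is "scene" or "top"; returns the picture (480x640x3 uint8, blue, green, red); there is no depth.
- ctrl.calibration(name): a dict with "vertical_fov" (degrees; the focal length in pixels is half the picture's height over the tangent of half this angle, whatever the lens; pixels are square), "cx", "cy" (the principal point, pixels), "dist" ([k1, k2, p1, p2, k3] as OpenCV has them; the pictures are not rectified), "world_to_cam" (4x4, takes a point from world to camera coordinates). Camera axes: x right, y down, z forward; pixel columns grow to the right and rows downward; lengths in m; the calibration is good to about 2 mm. A picture is of the moment at which its call begins. calibration takes no time and is no camera call.
- ctrl.finish_job(): hands the job in; it is judged then, once.
The state is a dict: "clock": time; "q": joint angles; "joint_velocities": joint speeds; "tau": joint torques, N m; "position": TCP position; "eef_rot": TCP orientation; "contact_force": force on the tool from outside, world axes, zero at the start; "wrist_torque": the same for the moment, N m; "finger_gap": finger opening in m; "finger_force": force on a finger pad.
Only numpy, scipy, OpenCV 4.12 (cv2) and the standard library are available. Lean on these libraries where they do the work, as an engineer would, in place of code of your own. Each camera call takes 0.05 s, during which the arm holds its last target. There are 200 camera calls.

## Working session

There is one attempt and no reset: what is moved stays moved. The work goes in short steps, Python scripts to look and compute and a shell command to move; the robot and the scene stay as the last step left them, time stands still between calls to the robot, and variables do not carry over. Pictures are saved under pics/ and viewed, at most 10 in all, crops included, and the job is handed in when it is done.

```bash
mkdir -p pics; ls; python3 - <<'E'
from bench import ctrl
import cv2
for n in("scene","top"):
    cv2.imwrite(f"pics/{n}0.png",ctrl.read_camera(n)); c=ctrl.calibration(n); print(n,c)
print(ctrl.state())
E
```

```text
pics
scene {'vertical_fov': 42.06103768697917, 'cx': 317.18821899914803, 'cy': 233.37119065080645, 'dist': array([-0.06248931,  0.        ,  0.        ,  0.        ,  0.        ]), 'world_to_cam': array([[-0.81410957, -0.58054045,  0.01408523,  0.36760149],
       [-0.40494681,  0.55015027, -0.73031005,  0.26021801],
       [ 0.41622553, -0.60025617, -0.6829706 ,  0.89472979],
       [ 0.        ,  0.        ,  0.        ,  1.        ]])}
top {'vertical_fov': 43.69638353572267, 'cx': 311.6167685998047, 'cy': 243.32204078498862, 'dist': array([0.04142225, 0.        , 0.        , 0.        , 0.        ]), 'world_to_cam': array([[-0.01546273, -0.99908174, -0.03995731,  0.01304231],
       [-0.98576016,  0.02192444, -0.16672202,  0.47124102],
       [ 0.16744497,  0.03681035, -0.98519398,  1.01940568],
       [ 0.        ,  0.        ,  0.        ,  1.        ]])}
{'clock': 0.1, 'q': array([-1.42954303e+00,  5.28356140e-01,  1.43377316e+00, -1.60423092e-05,
        1.18144735e+00, -1.78482046e-01]), 'joint_velocities': array([-9.40474845e-04, -1.72791586e-03, -3.72815977e-03,  1.84280594e-04,
        4.36130655e-05, -6.49100336e-04]), 'tau': array([-1.46190978e-04, -4.43303061e+01, -1.78586537e+01, -1.88193344e-04,
        3.86827844e-03,  1.20693036e-05]), 'position': array([ 0.19638159, -0.59261265,  0.20994234]), 'eef_rot': array([ 9.87247386e-01,  1.59190500e-01,  1.10478973e-05, -9.91967067e-04]), 'contact_force': array([ 0.55443005,  0.14672655, -0.36858125]), 'wrist_torque': array([ 0.04751125, -0.02399852, -0.03443338]), 'finger_force': 0.0, 'finger_gap': 0.0852811807810778}
```

View pics/scene0.png

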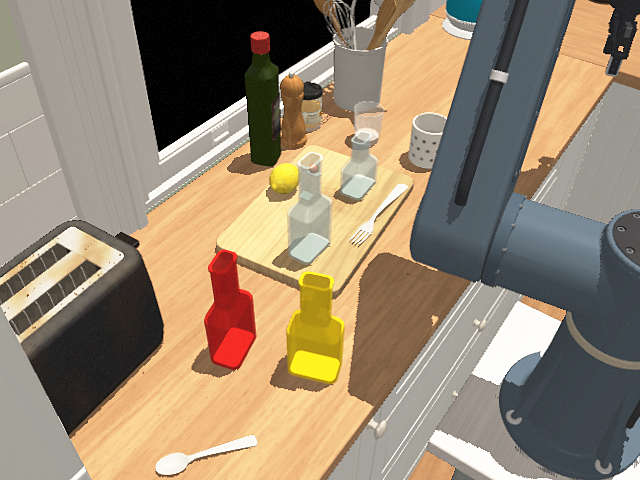

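View pics/top0.png

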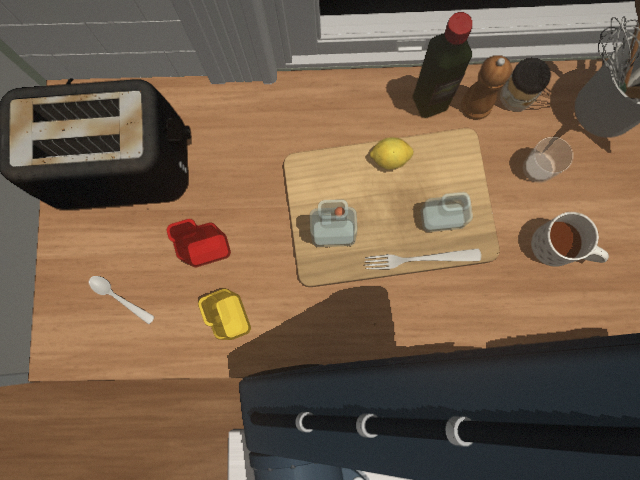

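Scene: the tall clear flask stands at (309,215), its neck at (310,175), with the ball near (305,161). The short one is at (358,170). Top: the tall flask's belly is at (333,230) with the ball near (339,212), and the short flask is at (446,213).
Candidates (top view): clear tall (333,222), clear short (446,213), red (203,243), yellow (224,313). The clear one at (333,222) fits: it is clear and tall, stands on the board and has a ball in its neck. I'll confirm that in a crop.

```bash
python3 - <<'E'
import cv2,numpy as np
a=cv2.imread('pics/top0.png')[195:255,300:370]; b=cv2.imread('pics/scene0.png')[145:270,275:345]
a=cv2.resize(a,(420,360),interpolation=cv2.INTER_CUBIC); b=cv2.resize(b,(320,571),interpolation=cv2.INTER_CUBIC)
o=np.zeros((571,750,3),np.uint8); o[:360,:420]=a; o[:,430:]=b
cv2.imwrite('pics/crop.png',o)
E
cat > h.py <<'E'
import cv2,numpy as np
from bench import ctrl
def K(n):
    c=ctrl.calibration(n); f=240/np.tan(np.radians(c['vertical_fov']/2))
    return np.array([[f,0,c['cx']],[0,f,c['cy']],[0,0,1.]]),np.array(c['dist']),np.array(c['world_to_cam'])
def ray(n,px):
    k,d,T=K(n); p=cv2.undistortPoints(np.array([[px]],float),k,d)[0,0]
    return -T[:3,:3].T@T[:3,3], T[:3,:3].T@np.array([p[0],p[1],1])
def onz(n,px,z):
    o,v=ray(n,px); return o+v*(z-o[2])/v[2]
def proj(n,P):
    k,d,T=K(n); return cv2.projectPoints(np.array([P],float),cv2.Rodrigues(T[:3,:3])[0],T[:3,3],k,d)[0][0,0]
def tri(a,b):
    (o,u),(p,v)=ray('scene',a),ray('top',b)
    s=np.linalg.lstsq(np.c_[u,-v],p-o,rcond=None)[0]; return (o+u*s[0]+p+v*s[1])/2, np.linalg.norm(o+u*s[0]-p-v*s[1])
E
```

```text
(no output)
```

View pics/crop.png

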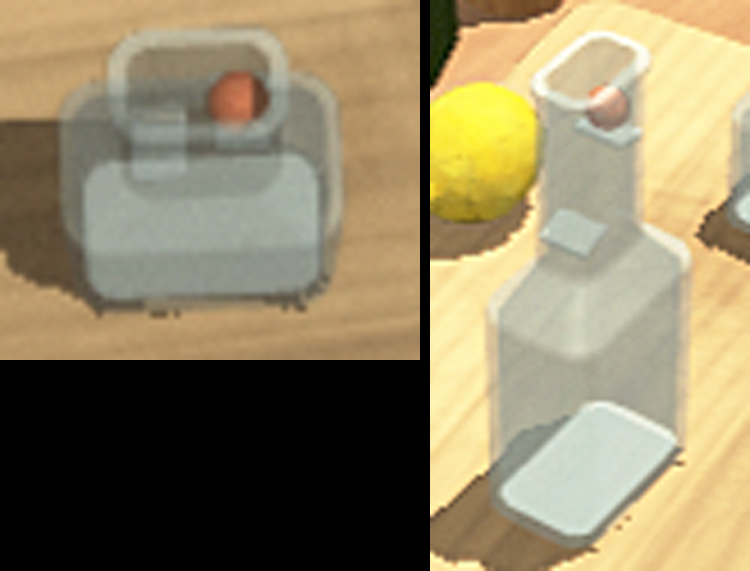

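Confirmed: clear tall flask with the copper ball in its neck. Crop pixels map to a top-view lip centre of (333.2,209.2), ball (339.7,211.3) and floor centre (333.5,233). The ball is on the image right, so flask +x points to image left, which is world +y.

```bash
python3 - <<'E'
from h import *
t=lambda x,y:(300+x/6,195+y/6)
s=lambda x,y:(275+(x-430)*70/320,145+y*125/571)
r=lambda v:np.round(v,4)
print('lip',[r(onz('top',t(*p),.217)) for p in [(110,32),(288,32),(288,137),(110,137),(199,85)]])
print('floor',[r(onz('top',t(*p),.026)) for p in [(83,155),(320,155),(325,300),(83,300),(203,228)]])
print('liptri',tri(s(592,75),t(199,85)))
print('balltri',tri(s(607,106),t(238,98)))
print('floor scene',[r(onz('scene',s(*p),.026)) for p in [(590,405),(680,440),(580,540),(497,490),(588,470)]])
print('short', r(onz('top',(446,217),.026)), r(onz('top',(457,201),.142)))
print('board',[r(onz('top',p,.022)) for p in [(285,157),(474,129),(498,259),(304,286)]])
q=ctrl.state()['eef_rot']
from scipy.spatial.transform import Rotation as R
print(R.from_quat(q).as_matrix().round(3))
E
```

```text
lip [array([ 0.5059, -0.0134,  0.217 ]), array([ 0.5047, -0.0574,  0.217 ]), array([ 0.4782, -0.0568,  0.217 ]), array([ 0.4793, -0.013 ,  0.217 ]), array([ 0.4919, -0.0352,  0.217 ])]
floor [array([0.5148, 0.    , 0.026 ]), array([ 0.5131, -0.071 ,  0.026 ]), array([ 0.469 , -0.0713,  0.026 ]), array([0.4706, 0.0008, 0.026 ]), array([ 0.4917, -0.0355,  0.026 ])]
liptri (array([ 0.49330536, -0.03519668,  0.21065674]), np.float64(5.1409332620370234e-05))
balltri (array([ 0.49401493, -0.04509093,  0.19108277]), np.float64(0.00034637235639754153))
floor scene [array([ 0.5115, -0.0611,  0.026 ]), array([ 0.4715, -0.0657,  0.026 ]), array([0.4709, 0.0013, 0.026 ]), array([ 0.5121, -0.0015,  0.026 ]), array([ 0.4905, -0.0309,  0.026 ])]
short [ 0.5161 -0.2362  0.026 ] [ 0.5174 -0.2328  0.142 ]
board [array([0.6372, 0.0515, 0.022 ]), array([ 0.68  , -0.2959,  0.022 ]), array([ 0.4391, -0.3235,  0.022 ]), array([0.3977, 0.0196, 0.022 ])]
[[ 0.949  0.314 -0.   ]
 [ 0.314 -0.949  0.002]
 [ 0.    -0.002 -1.   ]]
```

Flask at (0.492, -0.035), with its wide axis about 1° off world +y. The tool can't tilt, so I'll rock the flask on its bottom edges by moving the gripped neck through an arc. The short flask is at (0.516, -0.235). First I'll move above the neck.

```bash
python3 -m jog '[[[0.0854,0.021,0.04,0.008,5],[0.0854,0.021,0.04,0.008,5],[0.0854,0.021,0.04,0.008,5],[0.0854,0.021,0.04,0.008,5],[0.0854,0.021,0.04,0.008,5],[0.0854,0.021,0.04,0.008,5],[0.0854,0.021,0.04,0.008,5],[0.0854,0.021,0.04,0.008,5],[0.0854,0.021,0.04,0,5],[0.0854,0.021,0.04,0,5]]]'
python3 -m jog '[[[0.0854,0.021,0.04,0,5],[0.0854,0.021,0.04,0,5],[0.0854,0.021,0.04,0,5],[0.0854,0.023,0.038,0,5.3],[0.0854,0,0,0,0],[0.0854,0,0,0,0]]]'
python3 -c "
from h import *
from scipy.spatial.transform import Rotation as R
s=ctrl.state();print(s['position'],s['q'],R.from_quat(s['eef_rot']).as_matrix()[:,1])"
```

```text
clock: 1.35
position: [0.4069, -0.1918, 0.2748]
eef_rot: [0.827, 0.563, 0.0, -0.0]
contact_force: [0.3, -1.2, -0.2]
finger_gap: 0.085
finger_force: 0.0
clock: 2.1
position: [0.4919, -0.0354, 0.2744]
eef_rot: [0.716, 0.699, -0.001, -0.0]
contact_force: [-0.0, -0.9, 0.4]
finger_gap: 0.0856
finger_force: 0.0
[ 0.49187235 -0.03542164  0.27441803] [-2.98500548e-01  2.71656320e-01  1.67221749e+00 -6.82812760e-04
  1.19899853e+00 -2.74223306e-01] [ 0.99971033 -0.02402663 -0.00140414]
```

```bash
python3 -m jog '[[[0.0854,0,0,-0.023,0],[0.0854,0,0,-0.023,0],[0.0854,0,0,-0.023,0],[0.0854,0,0,-0.023,0],[0.0854,0,0,0,0],[0.045,0,0,0,0],[0.04,0,0,0,0],[0.02,0,0,0,0],[0.01,0,0,0,0],[0.01,0,0,0,0]]]'
python3 -m jog '[[[0.01,0,0,0,0],[0.01,0,0,0,0],[0.01,0,0,0,0]]]'
```

```text
clock: 3.35
position: [0.4934, -0.0357, 0.1838]
eef_rot: [0.715, 0.699, 0.0, 0.001]
contact_force: [0.8, -1.1, 5.3]
finger_gap: 0.0244
finger_force: 58.6
clock: 3.72
position: [0.4934, -0.0356, 0.1838]
eef_rot: [0.715, 0.699, 0.0, 0.001]
contact_force: [0.5, -1.2, 6.7]
finger_gap: 0.0246
finger_force: 58.7
```

```bash
python3 -m jog '[[[0.01,0,0.007,0.0015,0],[0.01,0,0.007,0.0015,0],[0.01,0,0.007,0.001,0],[0.01,0,0.007,0,0],[0.01,0,0,0,0]]]'
python3 - <<'E'
from h import *
import cv2
a=ctrl.read_camera('scene');b=ctrl.read_camera('top')
o=np.hstack([cv2.resize(a[120:300,230:390],(400,450)),cv2.resize(b[150:290,260:400],(400,400)).repeat(1,0)[:400] if 0 else cv2.resize(b[150:290,260:385],(400,450))])
cv2.imwrite('pics/t1.png',o)
E
```

```text
clock: 4.35
position: [0.492, -0.0064, 0.1864]
eef_rot: [0.715, 0.699, -0.0, -0.001]
contact_force: [0.3, 0.1, -2.5]
finger_gap: 0.0245
finger_force: 58.4
```

View pics/t1.png

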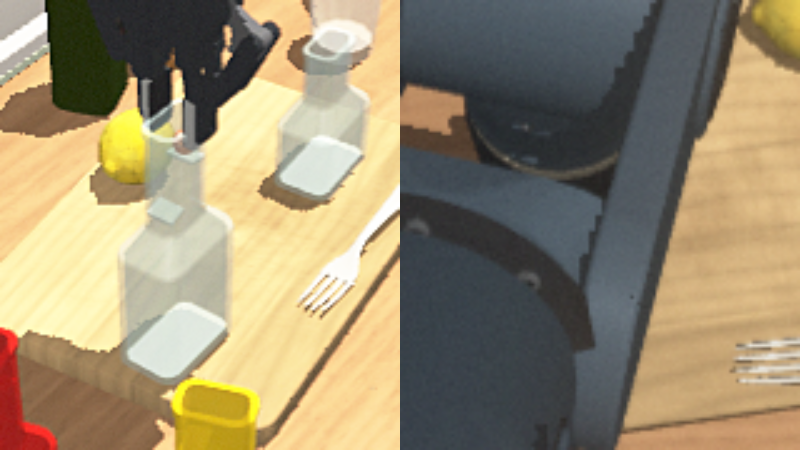

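The picture shows the flask still upright and slid about 29 mm left along the board. The pads hold it stiffly and the ball is still on the upper ledge, at about (186,135). So I need a mechanical stop instead of the bare board. The board's 22 mm side is fixed, so I can lower the flask just outside the board and push the neck inward, making the base catch and the flask tilt in the grip. The back edge, after a ~98° spin, gives the +x tilt; the left edge gives the -x tilt. I'll keep the tilt around 24°, so that letting go with the low corner on a surface drops the flask back upright.

```bash
python3 -m jog '[[[0.01,0,0,0.032,0],[0.01,0,0,0.032,0],[0.01,0.025,0.002,0,9.9],[0.01,0.025,0.002,0,9.9],[0.01,0.025,0.002,0,9.9],[0.01,0.025,0.002,0,9.9],[0.01,0.025,0.002,0,9.9],[0.01,0.025,0.002,0,9.9],[0.01,0.025,0.003,0,9.9],[0.01,0.025,0.003,0,9.9]]]'
python3 -m jog '[[[0.01,0,0,0,9.9],[0.01,0,0,0,9.6],[0.01,0,0,0,0],[0.01,0,0,0,0]]]'
python3 - <<'E'
from h import *
a=ctrl.read_camera('scene');cv2.imwrite('pics/back1.png',cv2.resize(a[60:300,150:450],(750,600)))
print(proj('scene',[.643,.005,.022]),proj('scene',[.692,.011,0.09]))
E
```

```text
clock: 5.7
position: [0.693, 0.0105, 0.25]
eef_rot: [0.103, 0.995, -0.0, -0.001]
contact_force: [0.9, 0.0, -2.8]
finger_gap: 0.0243
finger_force: 59.1
clock: 6.2
position: [0.6923, 0.0106, 0.2504]
eef_rot: [-0.063, 0.998, 0.0, -0.0]
contact_force: [0.3, 0.8, -3.3]
finger_gap: 0.0242
finger_force: 59.2
[230.85166548 226.02743995] [204.95889565 188.85422986]
```

View pics/back1.png

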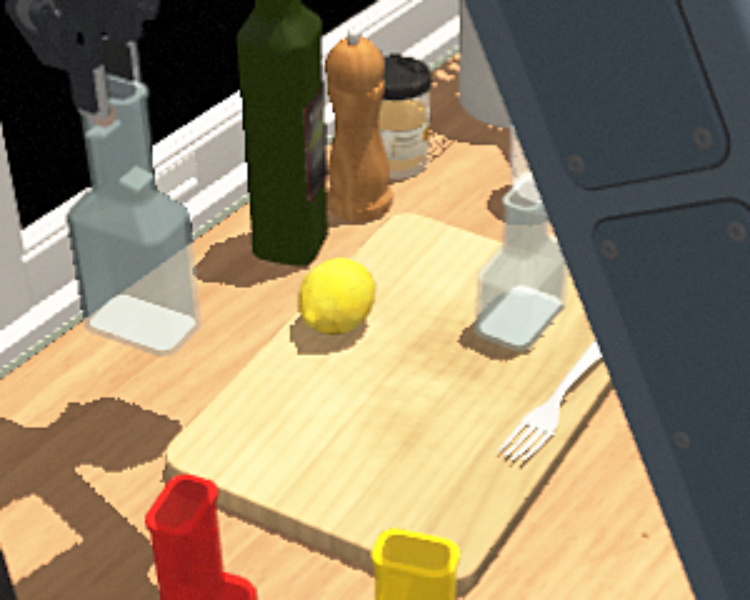

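The flask hangs upright behind the board, its floor at crop (145,325), with room to the lemon at (337,295). The window sill runs from (0,378) to (240,205), so I'll check the clearance.

```bash
python3 - <<'E'
from h import *
c=lambda x,y:(150+x/2.5,60+y/2.5)
for p in [(0,378),(240,205)]: print(onz('scene',c(*p),0))
for p in [(170,462),(395,215)]: print('boardback',onz('scene',c(*p),.022))
for p in [(93,322),(115,295),(197,325),(165,353)]: print('floor',onz('scene',c(*p),.092))
E
```

```text
[0.8149497  0.04872788 0.        ]
[ 0.81606978 -0.23983982  0.        ]
boardback [0.62865316 0.05586741 0.022     ]
boardback [ 0.67844105 -0.2838332   0.022     ]
floor [0.71580188 0.03137716 0.092     ]
floor [ 7.24839304e-01 -7.05808895e-04  9.20000000e-02]
floor [ 0.6537066  -0.01010583  0.092     ]
floor [0.65114981 0.02640095 0.092     ]
```

```bash
python3 -m jog '[[[0.01,0,0,-0.025,0],[0.01,0,0,-0.025,0],[0.01,0,0,-0.02,0],[0.01,0,0,-0.012,0],[0.01,0,0,0,0],[0.01,0,0,0,0]]]'
python3 -m jog '[[[0.01,-0.01,-0.001,0,0],[0.01,-0.01,-0.001,0.001,0],[0.01,-0.01,-0.001,0.001,0],[0.01,0,0,0,0]]]'
python3 -m jog '[[[0.01,-0.01,-0.001,0.001,0],[0.01,-0.01,-0.001,0,0],[0.01,-0.01,-0.001,0,0],[0.01,0,0,0,0]]]'
python3 - <<'E'
from h import *
a=ctrl.read_camera('scene');cv2.imwrite('pics/back2.png',cv2.resize(a[90:290,150:400],(750,600)))
E
```

```text
clock: 7.0
position: [0.7023, 0.0102, 0.1794]
eef_rot: [-0.063, 0.998, -0.002, 0.013]
contact_force: [5.2, 1.7, 21.6]
finger_gap: 0.0246
finger_force: 64.7
clock: 7.5
position: [0.6756, 0.0067, 0.1838]
eef_rot: [-0.063, 0.998, -0.003, 0.018]
contact_force: [6.8, 1.8, 26.2]
finger_gap: 0.0249
finger_force: 66.6
clock: 8.0
position: [0.6437, 0.0032, 0.1839]
eef_rot: [-0.063, 0.998, -0.003, 0.015]
contact_force: [1.9, 0.4, 28.7]
finger_gap: 0.0243
finger_force: 69.2
```

View pics/back2.png

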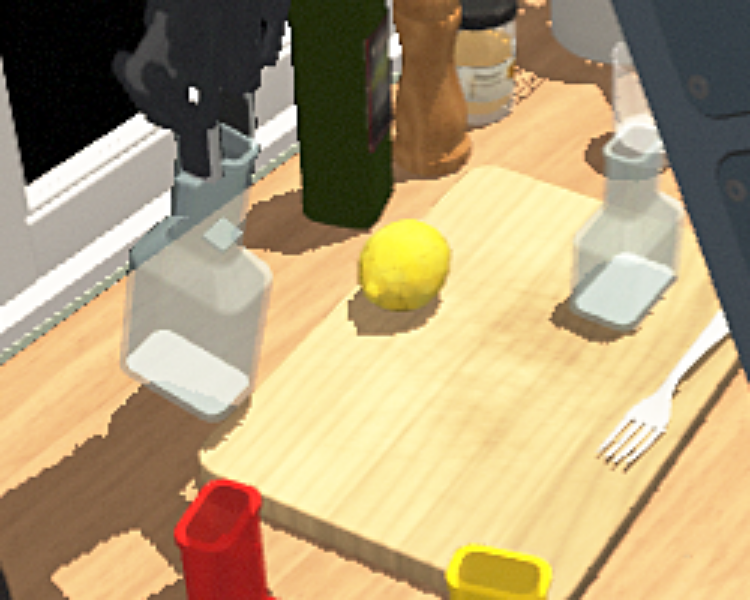

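The flask came down on the rim of the board: its floor is at (188,375), overlapping the edge, and there was 22–28 N upward. I'll lift it, measure the tilt, and come down farther back.

```bash
python3 -m jog '[[[0.01,0,0,0.02,0],[0.01,0.03,0.003,0.02,0],[0.01,0.03,0.003,0,0],[0.01,0.01,0.001,0,0],[0.01,0,0,0,0],[0.01,0,0,0,0]]]'
python3 - <<'E'
from h import *
print(ctrl.state()['position'])
a=ctrl.read_camera('scene');cv2.imwrite('pics/back3.png',cv2.resize(a[90:290,100:350],(750,600)))
E
```

```text
clock: 8.8
position: [0.7009, 0.0118, 0.211]
eef_rot: [-0.064, 0.998, 0.0, -0.001]
contact_force: [0.4, 0.0, -3.3]
finger_gap: 0.0244
finger_force: 65.1
[0.70093787 0.01176479 0.21103455]
```

View pics/back3.png

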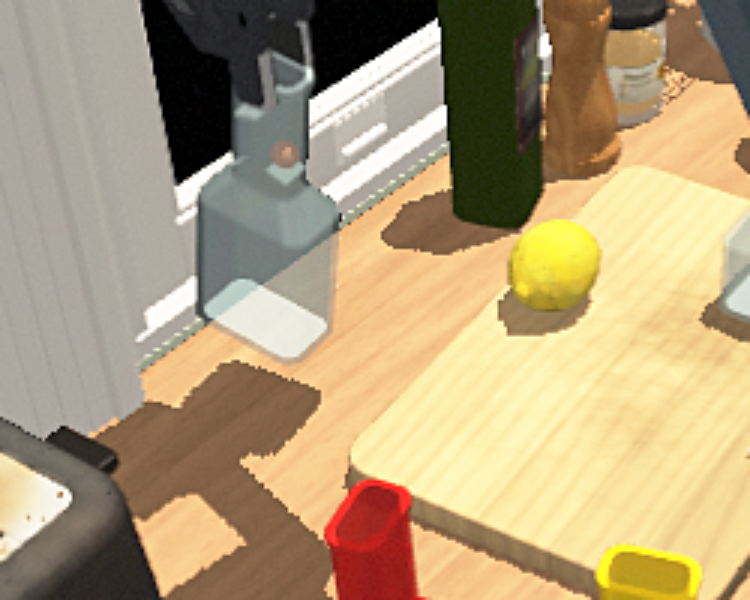

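The picture shows the ball now on the lower ledge, at about (285,155) just above the ledge at (285,170). The brisk sideways move already took it over the first step, and the flask hangs upright. The same along-the-wide-axis motion the other way should free it: lift, then accelerate sharply towards flask +x (world -x) and slow down gently, ending over the board.

```bash
python3 -m jog '[[[0.01,0,0,0.02,0],[0.01,0,0,0.02,0],[0.01,0,0,0.01,0],[0.01,0,0,0,0],[0.01,-0.06,-0.007,0,0],[0.01,-0.05,-0.006,0,0],[0.01,-0.035,-0.004,0,0],[0.01,-0.02,-0.002,0,0],[0.01,-0.01,0,0,0],[0.01,0,0,0,0]]]'
python3 -m jog '[[[0.01,0,0,0,0],[0.01,0,0,0,0]]]'
python3 - <<'E'
from h import *
a=ctrl.read_camera('scene');cv2.imwrite('pics/mid.png',cv2.resize(a[70:270,200:450],(750,600)))
E
```

```text
clock: 10.1
position: [0.5272, -0.0072, 0.2616]
eef_rot: [-0.064, 0.998, 0.0, -0.0]
contact_force: [-0.3, -0.1, -3.2]
finger_gap: 0.0246
finger_force: 65.1
clock: 10.35
position: [0.5284, -0.0073, 0.2617]
eef_rot: [-0.064, 0.998, -0.0, 0.0]
contact_force: [0.4, 0.6, -2.6]
finger_gap: 0.0246
finger_force: 65.1
```

View pics/mid.png

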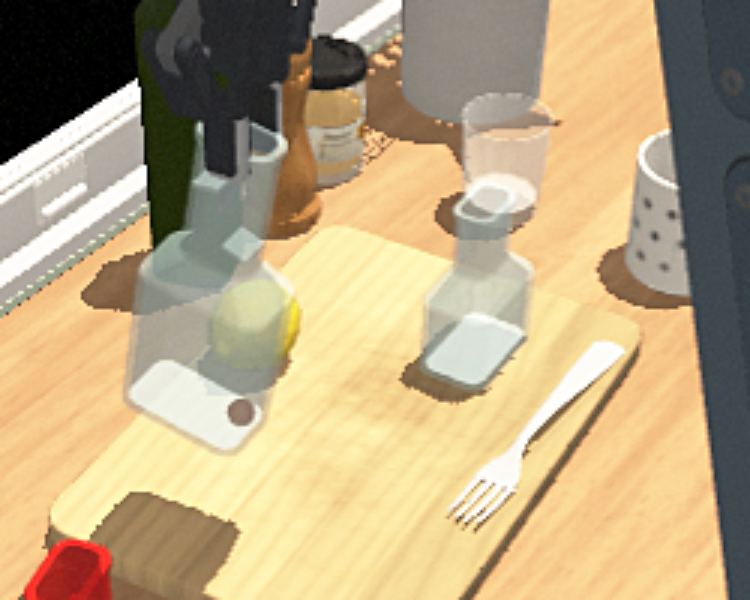

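The ball is in the belly, at (240,411) on the flask floor. The flask leans several degrees in the grip; pressing its base gently on the board should square it. I'll move it a little inboard and lower it.

```bash
python3 -m jog '[[[0.01,-0.01,-0.01,-0.02,0],[0.01,-0.01,-0.01,-0.02,0],[0.01,0,-0.01,-0.015,0],[0.01,0,0,-0.01,0],[0.01,0,0,-0.005,0],[0.01,0,0,0,0]]]'
python3 -m jog '[[[0.01,0,0,-0.002,0],[0.01,0,0,-0.002,0],[0.01,0,0,-0.002,0],[0.01,0,0,0,0]]]'
```

```text
clock: 11.15
position: [0.5078, -0.037, 0.1917]
eef_rot: [-0.064, 0.998, 0.0, -0.0]
contact_force: [0.1, 0.3, -2.6]
finger_gap: 0.0243
finger_force: 65.1
clock: 11.65
position: [0.5074, -0.0372, 0.1857]
eef_rot: [-0.064, 0.998, 0.0, -0.0]
contact_force: [0.8, 0.1, -1.8]
finger_gap: 0.0247
finger_force: 65.1
```

```bash
python3 -m jog '[[[0.01,0,0,-0.002,0],[0.01,0,0,-0.002,0],[0.01,0,0,0,0]]]'
python3 -m jog '[[[0.01,0,0,-0.002,0],[0.01,0,0,-0.002,0],[0.01,0,0,0,0]]]'
python3 - <<'E'
from h import *
a=ctrl.read_camera('scene');cv2.imwrite('pics/pl.png',cv2.resize(a[100:300,200:450],(750,600)))
E
```

```text
clock: 12.02
position: [0.509, -0.0374, 0.1842]
eef_rot: [-0.064, 0.998, -0.0, 0.002]
contact_force: [-1.6, 1.5, 10.3]
finger_gap: 0.0243
finger_force: 66.8
clock: 12.4
position: [0.512, -0.0376, 0.1838]
eef_rot: [-0.064, 0.998, -0.001, 0.006]
contact_force: [-2.8, 3.3, 28.8]
finger_gap: 0.0243
finger_force: 69.4
```

View pics/pl.png

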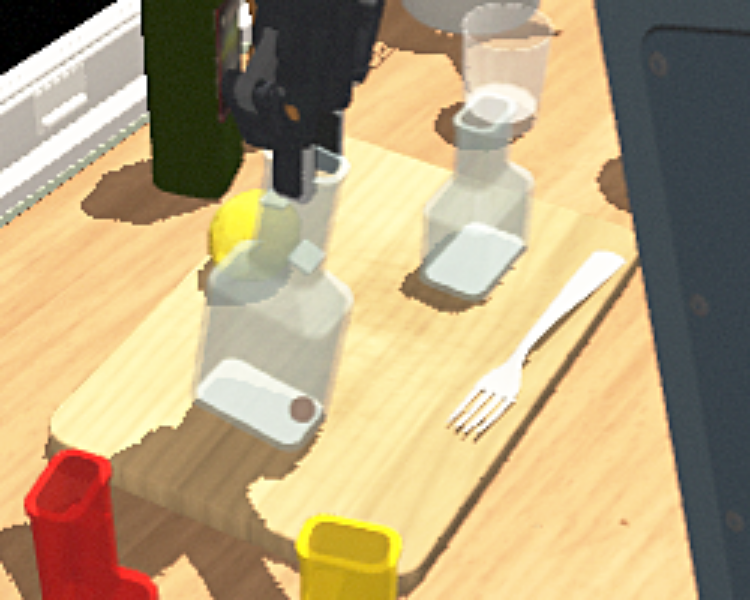

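The flask stands on its near bottom edge with a lean of about 7°, well inside its tipping angle (~27°), and the ball is in the belly at (302,408). I'll ease the press and open, and it will settle flat.

```bash
python3 -m jog '[[[0.01,0,0,0.005,0],[0.01,0,0,0,0],[0.03,0,0,0,0],[0.035,0,0,0,0],[0.04,0,0,0,0],[0.06,0,0,0,0],[0.0854,0,0,0,0],[0.0854,0,0,0,0],[0.0854,0,0,0,0],[0.0854,0,0,0,0]]]'
python3 -m jog '[[[0.0854,0,0,0.02,0],[0.0854,0,0,0.03,0],[0.0854,0,0,0.04,0],[0.0854,0,0,0.04,0],[0.0854,-0.02,0.04,0,0],[0.0854,-0.02,0.05,0,0],[0.0854,0,0.05,0,0],[0.0854,0,0.05,0,0],[0.0854,0,0.05,0,0],[0.0854,0,0,0,0]]]'
python3 - <<'E'
from h import *
a=ctrl.read_camera('scene');b=ctrl.read_camera('top')
cv2.imwrite('pics/end.png',np.hstack([cv2.resize(a[100:300,230:400],(400,470)),cv2.resize(b[120:300,270:510],(400,300),interpolation=cv2.INTER_CUBIC)[:300] if 0 else cv2.resize(cv2.copyMakeBorder(b[120:300,270:510],0,102,0,0,cv2.BORDER_CONSTANT),(400,470))]))
E
```

```text
clock: 13.7
position: [0.5075, -0.0373, 0.1828]
eef_rot: [-0.064, 0.998, -0.0, 0.0]
contact_force: [0.0, -0.0, 0.6]
finger_gap: 0.0853
finger_force: 0.0
clock: 14.95
position: [0.4669, 0.2056, 0.3128]
eef_rot: [-0.066, 0.998, 0.0, 0.0]
contact_force: [-0.4, 1.0, 0.1]
finger_gap: 0.0856
finger_force: 0.0
```

View pics/end.png

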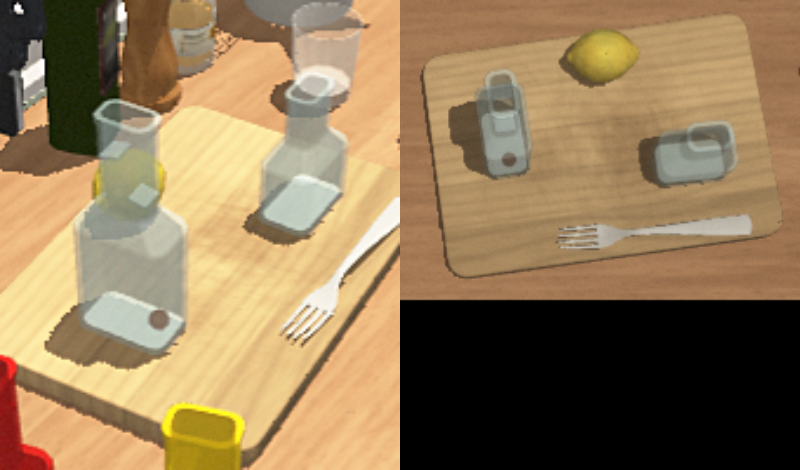

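The flask stands flat and upright on the board, with the ball on its floor at (159,319) left and (509,159) right. The short flask is where it was and the gripper is clear.

```bash
python3 -c "
from bench import ctrl
print(ctrl.finish_job())"
```

```text
the job is handed in; nothing more can be done
None
```

The job is handed in at about 15 s: the ball is in the tall flask's belly, the flask stands upright on the board, let go, and the short flask wasn't touched; because the tool cannot tilt, brisk side-to-side moves along the wide direction freed the ball instead of 30° rocks.

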